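Photograph a workbook page with the two-stage camera release

TASK

Photograph the open workbook with the overhead camera, using its wireless release, the white puck with the blue cap. Press the cap down to its first click only and hold it there for a full second so that the camera can focus, then press it all the way down to take the picture, and let the cap come fully back up. Do not press the similar puck with the yellow cap: it switches off the desk lamp.

Things in the scene. Friction and masses are not known exactly. Their poses are not given: they have to be found in the camera images.
- release_top (a point): Centre of the top of the camera release's blue cap; moves down with it. The release is a round white puck, 84 mm across, blue band round its foot, fixed to the desk. Its housing is 22 mm high; the round flat-topped blue cap on its middle, 46 mm across, has its top 40 mm above the desk when up, 34 mm at the first click, 28 mm fully down. It is pressed straight down; springs return it.
- half_press (a joint): First stage of the blue cap, in m: 0 not pressed, 0.006 at the first click. It takes 1 N to start and 3 N at its end, where the cap stops until the push exceeds about 9 N. Stays at 0.006 while the second stage is pressed.
- full_press (a joint): Second stage of the blue cap, in m: 0 up to and at the first click, 0.006 all the way down. It takes about 9 N to start and 14 N to reach the hard stop at its end. The cap's whole travel is the sum of the two joints.
- lamp_key (a joint): Yellow cap of the desk lamp's switch, in m: 0 not pressed, 0.006 pressed. A white puck of the same shape and size as the release, but with a yellow cap and a yellow band; the two pucks stand 170 mm or more apart, centre to centre, and either may be the left one. Not to be pressed.
Not all that is in view belongs to the job. What is shaped like the part that bears release_top but brown is not meant.

How it is judged (in metres and radians):
On the way, in this order (a step that is already met when the one before it is completed fails the run):
1. the blue cap is held at its first click, with the second stage not pressed, for at least 0.6 s (value of joint half_press above 0.0045 m and value of joint full_press below 0.002 m), for 0.6 s.
2. the blue cap is pressed all the way down (second stage past 4.2 mm of 6) (value of joint full_press above 0.0042 m), for 0.05 s.
At the end, for the whole second after the job is handed in: The blue cap has come fully back up (both stages within 1 mm of not pressed) and the yellow cap is up (within 1 mm) (value of joint each of half_press, full_press, lamp_key below 0.001 m); the robot touches nothing.
It fails at once if the yellow lamp switch is pressed (more than 2 mm) (value of joint lamp_key above 0.002 m).
It also fails if it takes over 32 s, if anything falls off the work surface, if the arm or the gripper's body presses on something with over 40 N, if the wrist force passes 120 N, or if a joint passes its speed limit or range.

ROBOT

A 6-joint arm with a two-finger parallel gripper is mounted at the origin on the work surface. World frame = base frame: x ahead of the robot, y to its left, z up, the work surface at z = 0. Lengths are in mm, angles in rad, forces in N, time in s.
With the tool pointing down it reaches from about 225 to 725 mm from the base axis. Payload 3.1 kg.
Tool frame: the origin (TCP) lies midway between the tips of the shut fingers; the grasp point (between the pads) lies 19 mm behind it; z points along the fingers, x is the direction in which the jaws open and shut, and the axes are right-handed (so a half turn about z gives the same grasp; the last joint's range is limited). The gripper opens to 85 mm and grips with 20 to 120 N. Pads are 22 mm wide; open, the fingers measure 114 mm over their backs; the gripper's body (76 mm by 85 mm) begins 54 mm behind the grasp point. The pads swing forward as they close: fully open they stand 13 mm farther back than shut.
Start: joints at [-1.375, 0.048, 0.099, 1.622, 0, 1.443], TCP at [167.025, -497.715, 231.312] pointing down, gripper open.
Joint ranges: [-2.91, 2.91], [-0.99, 1.94], [-1.21, 1.42], [-2.12, 2.29], [-1.49, 1.47], [-3.14, 3.14]. Speed limits (rad/s): [2.79, 2.79, 3.14, 3.14, 3.14, 3.14].

INTERFACE

Orientations are given as a unit quaternion [x, y, z, w].
In Python, from cell import arm gives the robot as it stands. The module is installed in compiled form; this text tells all that it offers.
- The arm moves only by the tool arm_command, never from a script. Its arguments are lists of equal length, an entry for each row: "linear": the shift along the world's x, y, z as a fraction of full scale, a list of three; "spin": the turn about the world's z as a fraction of full scale. A call has 1 to 12 rows; each row shifts and turns the commanded pose from where the row before left it; what a row does not reach is not made up. Full scale, the value 1, is 200 mm for a shift and 180 degrees for a turn. A row lasts 1/8 s, in which the tool goes at most 62.5 mm and 10.7 degrees, less where a joint would pass 70% of its speed; a pose out of reach is approached as far as the arm can. A call with a number of a shift or a turn outside -1 to 1 is refused whole. A call with a gripper value outside its range is refused whole. "gripper" is the opening, from -1 (shut) to 1 (fully open), set as the call begins (left out, the last holds). The fingers move at their own pace and stop on an object; the grip force is fixed at half the most. Time passes only in rows, so rows that do not move let the fingers close. It gives the time, the measured TCP pose, the force and the opening at its end, in the units of the state.
- arm.state(): the state, without advancing time (a new reading comes with each control period).
- arm.get_image(name): name is "scene" or "top" or "wrist"; returns a dict with "frame" (384x512x3 uint8, blue, green, red), "fx", "fy", "cx", "cy" (pixels), "k1" (the pictures are not rectified: a ray, as slopes to the right and down, at radius r is drawn at 1 + k1 r^2 times it, then the intrinsics apply), "world_to_cam" (4x4, takes a point from world to camera coordinates). Camera axes: x right, y down, z forward; pixel columns grow to the right and rows downward; lengths in mm; the calibration is good to about 2 mm. A picture is of the moment at which its call begins. There is no depth.
- arm.finish_job(): hands the job in, once; it reports no verdict.
The state is a dict: "time": time; "joint_positions": joint angles; "dq": joint speeds; "effort": joint torques, N m; "position": TCP position; "orientation": TCP orientation; "contact_force": force on the tool from outside, world axes, zero at the start; "wrist_torque": the same for the moment, N m; "gripper_width": opening from 0.0 (shut) to 1.0 (fully open).
Only numpy, scipy, OpenCV 4.12 (cv2) and the standard library are available. Lean on these libraries where they do the work, as an engineer would, in place of code of your own. Each camera call takes 0.05 s, during which the arm holds its last target.

## Working session

There is one attempt and no reset: what is moved stays moved. The work goes in short steps, Python scripts to look and compute and a tool call to move; the robot and the scene stay as the last step left them, time stands still between calls to the robot, and variables do not carry over. Pictures are saved under pics/ and viewed, and the job is handed in when it is done.

Besides the shell and the picture viewer there is one more tool, called after "Request:" as a command line: name --pt "numbers of a row" for each row, then --argument value for the rest. arm_command: Moves the arm, as the interface text tells. Shift numbers are shares of 200 mm and turn numbers shares of 180 degrees, none past 1 either way. Its arguments: {"type":"object","properties":{"linear":{"type":"array","items":{"type":"array","items":{"type":"number"}}},"spin":{"type":"array","items":{"type":"number"}},"gripper":{"type":"number"}},"required":["linear","spin"]}

```bash
mkdir -p pics
cat > h.py <<'E'
import numpy as np, cv2
from cell import arm
def ray(im,u,v):
    K=np.array([[im['fx'],0,im['cx']],[0,im['fy'],im['cy']],[0,0,1.]])
    p=cv2.undistortPoints(np.array([[[u,v]]],float),K,np.array([im['k1'],0,0,0,0.]))[0,0]
    M=np.array(im['world_to_cam']);R=M[:3,:3];t=M[:3,3]
    return -R.T@t, R.T@np.array([p[0],p[1],1])
def onplane(im,u,v,z):
    c,d=ray(im,u,v); return c+d*(z-c[2])/d[2]
E
python3 - <<'E'
from h import *
for n in ("scene","top","wrist"):
    im=arm.get_image(n); cv2.imwrite(f"pics/{n}0.png",im['frame'])
    print(n,im['fx'],im['cx'],im['cy'],im['k1'],np.round(im['world_to_cam'],2).tolist())
s=arm.state();print(s)
E
```

```text
scene 467.5923401966656 258.4658047419854 194.54947047483478 -0.025142429520473256 [[-0.27, 0.96, -0.01, 261.77], [0.68, 0.18, -0.71, -300.54], [-0.69, -0.2, -0.7, 1282.2], [0.0, 0.0, 0.0, 1.0]]
top 357.9049649977633 255.98468653011167 190.35452102249351 -0.04816312239277663 [[0.03, -1.0, 0.0, -149.49], [-0.99, -0.03, -0.17, 524.09], [0.17, 0.0, -0.99, 707.34], [0.0, 0.0, 0.0, 1.0]]
wrist 320.49702548551323 252.93037080013107 182.3487993018116 0.018418031157531496 [[0.32, -0.95, -0.0, -523.86], [-0.9, -0.3, 0.3, -40.1], [-0.28, -0.09, -0.95, 379.91], [0.0, 0.0, 0.0, 1.0]]
{'time': 0.15, 'joint_positions': array([-1.37479455e+00,  4.86019472e-02,  9.79402983e-02,  1.62198085e+00,
        1.96947679e-05,  1.44301189e+00]), 'dq': array([ 0.00037686, -0.00208967,  0.0047138 , -0.00065523, -0.00290063,
       -0.00204365]), 'effort': array([ 3.32294658e-03, -3.39255738e+01,  3.20425630e+01,  1.53375592e-02,
       -9.20592993e-05, -1.83004931e-07]), 'position': array([ 166.94223894, -497.25280225,  230.36621914]), 'orientation': array([ 8.11836548e-01, -5.83884035e-01, -6.67877455e-04, -6.37277491e-04]), 'contact_force': array([-0.24468196,  0.06465875,  0.22485273]), 'wrist_torque': array([ 0.03335289, -0.01916957,  0.00899574]), 'gripper_width': 0.996633060572278}
```

Run:
```python
import cv2,numpy as np
a=[cv2.imread(f"pics/{n}0.png") for n in("scene","top","wrist")]
cv2.imwrite("pics/all0.png",cv2.resize(np.hstack(a[:2]),(800,300)))
```

```text
(no output)
```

View pics/top0.png

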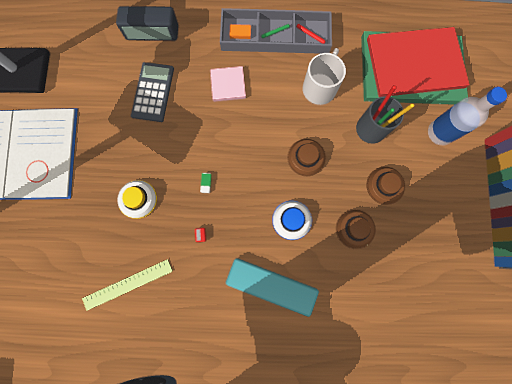

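View pics/scene0.png

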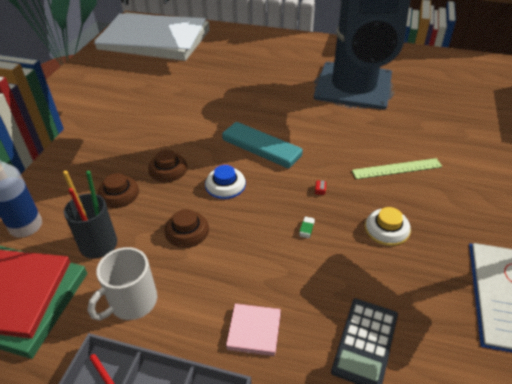

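The top view shows a white puck with a blue cap at about (292,219), a white puck with a yellow cap at (133,198), and brown lookalikes at (307,156), (386,184) and (356,228). The blue-capped white puck fits the description. I'll measure it in both views and check an enlarged crop.

Run:
```python
from h import *
R={}
crops=[]
for n,box in (("top",(262,190,325,250)),("scene",(195,150,260,210))):
    im=arm.get_image(n); f=im['frame']; hsv=cv2.cvtColor(f,cv2.COLOR_BGR2HSV)
    m=cv2.inRange(hsv,(105,150,150),(130,255,255))
    x0,y0,x1,y1=box; mm=np.zeros_like(m); mm[y0:y1,x0:x1]=m[y0:y1,x0:x1]
    k,l,st,ce=cv2.connectedComponentsWithStats(mm)
    for i in range(1,k):
        if st[i,4]>30: print(n,st[i],ce[i],np.round(onplane(im,*ce[i],40),1))
    R[n]=im
    c=f[y0-10:y1+10,x0-10:x1+10]; crops.append(cv2.resize(c,(390,390),interpolation=cv2.INTER_CUBIC))
    # white ring outer + blue band ellipse
    if n=="top":
        w=cv2.inRange(hsv,(0,0,150),(179,70,255)); ww=np.zeros_like(w); ww[y0:y1,x0:x1]=w[y0:y1,x0:x1]
        cs,_=cv2.findContours(ww,cv2.RETR_EXTERNAL,cv2.CHAIN_APPROX_NONE); c=max(cs,key=cv2.contourArea)
        e=cv2.fitEllipse(c); print("white",e,np.round(onplane(im,*e[0],22),1))
    y=cv2.inRange(hsv,(22,180,150),(32,255,255)); k,l,st,ce=cv2.connectedComponentsWithStats(y)
    for i in range(1,k):
        if st[i,4]>150: print('yellow',st[i],np.round(onplane(im,*ce[i],40),1))
cv2.imwrite("pics/crop.png",np.hstack(crops))
```

```text
top [282 208  22  22 369] [292.89159892 218.70460705] [ 470.8 -214.    40. ]
white ((291.3516540527344, 220.29800415039062), (35.70363235473633, 37.96952438354492), 110.51520538330078) [ 469.  -212.6   22. ]
yellow [123 187  20  21 335] [507.4 126.2  40. ]
scene [214 166  21  13 223] [224.28699552 172.13452915] [ 475.4 -213.5   40. ]
```

View pics/crop.png

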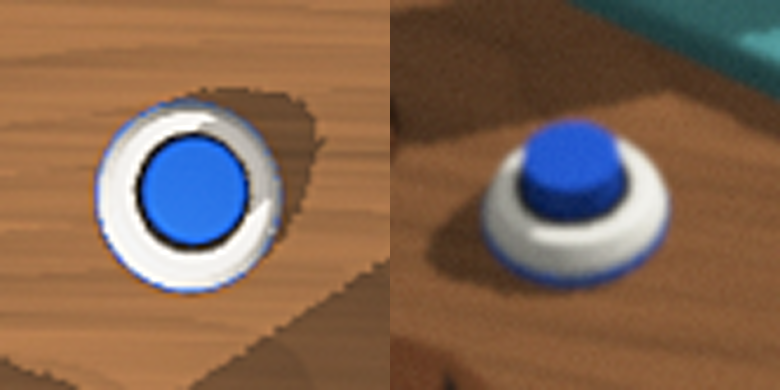

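The crop confirms a white puck with a blue cap and blue band. The cap centre is about (470.5, -213.5), and the two views agree to within 5 mm. I'll shut the gripper and move above it.

Request:
arm_command --pt "0.15 0.14 0" --pt "0.15 0.14 0" --pt "0.15 0.14 0" --pt "0.15 0.14 0" --pt "0.15 0.14 0" --pt "0.15 0.14 0" --pt "0.15 0.14 0" --pt "0.15 0.14 0" --pt "0.15 0.14 0" --pt "0.15 0.14 0" --pt "0.02 0.02 -0.2" --pt "0 0 -0.2" --spin '[0,0,0,0,0,0,0,0,0,0,0,0]' --gripper -1

```text
time: 1.75
position: [472.2, -213.2, 150.9]
orientation: [0.812, -0.583, 0.001, -0.0]
contact_force: [0.3, 0.1, -0.5]
gripper_width: -0.002
```

Request:
arm_command --pt "0 0 -0.2" --pt "0 0 -0.1" --pt "0 0 0" --pt "0 0 0" --spin '[0,0,0,0]'

```text
time: 2.25
position: [471.6, -214.1, 92.4]
orientation: [0.812, -0.584, 0.001, -0.0]
contact_force: [0.5, -0.2, 0.2]
gripper_width: 0.002
```

Run:
```python
from h import *
a=[]
for n in("scene","wrist"):
    im=arm.get_image(n); 
    f=im['frame']; a.append(f)
    if n=="wrist":
        M=np.array(im['world_to_cam']);p=M[:3]@np.array([470.5,-213.5,40,1]);print(p, im['fx']*p[0]/p[2]+im['cx'],im['fy']*p[1]/p[2]+im['cy'])
        hsv=cv2.cvtColor(f,cv2.COLOR_BGR2HSV);m=cv2.inRange(hsv,(105,150,120),(130,255,255))
        k,l,st,ce=cv2.connectedComponentsWithStats(m)
        for i in range(1,k):
            if st[i,4]>50: print(st[i],ce[i],onplane(im,*ce[i],40))
s=arm.state();print(s['time'],s['position'],s['contact_force'],s['gripper_width'],s['orientation'])
a[0]=cv2.resize(a[0][100:250,120:320],(512,384));cv2.imwrite("pics/a1.png",cv2.resize(np.hstack(a),(800,300)))
```

```text
[ -1.44342382  14.21547225 209.50177026] 250.72221264931022 204.09571135111767
[202 132 105  39 213] [256.5399061  142.25352113] [ 510.29601884 -204.02940568   40.        ]
[ 218  168   69   64 3296] [251.57979369 200.3128034 ] [ 473.1788069  -213.19700347   40.        ]
2.35 [ 472.1253425  -214.43276401   93.15424546] [ 1.04023927 -0.21324893  0.55060009] -0.0004805642409369252 [ 8.11822525e-01 -5.83902032e-01  1.61091752e-03 -1.03326304e-04]
```

View pics/a1.png

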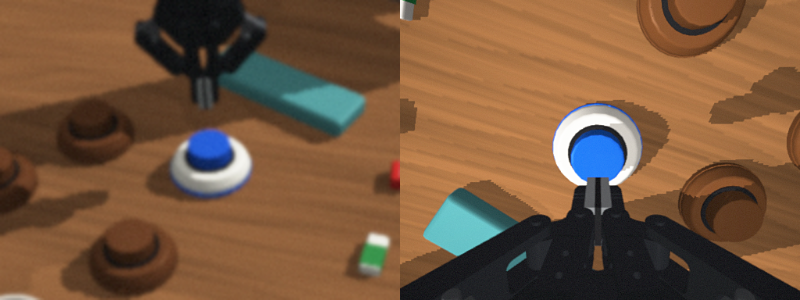

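The shut fingertips are over the blue cap (wrist picture, cap at about (251,200) px, mapping to (473,-213)). Next I'll descend to just above it.

Request:
arm_command --pt "0 0 -0.15" --pt "0 0 -0.06" --pt "0 0 0" --pt "0 0 0" --spin '[0,0,0,0]'

```text
time: 2.85
position: [471.7, -214.2, 50.4]
orientation: [0.812, -0.584, 0.001, -0.0]
contact_force: [0.7, -0.1, 0.3]
gripper_width: -0.005
```

Request:
arm_command --pt "0 0 -0.02" --pt "0 0 -0.02" --pt "0 0 0" --pt "0 0 0" --spin '[0,0,0,0]'

```text
time: 3.35
position: [471.0, -213.7, 41.3]
orientation: [0.812, -0.584, -0.0, 0.0]
contact_force: [-0.2, 0.2, 0.6]
gripper_width: 0.0
```

Request:
arm_command --pt "0 0 -0.01" --pt "0 0 -0.01" --pt "0 0 0" --spin '[0,0,0]'

```text
time: 3.72
position: [471.3, -213.9, 37.6]
orientation: [0.812, -0.584, 0.0, -0.0]
contact_force: [-0.1, -0.4, 2.4]
gripper_width: 0.001
```

Request:
arm_command --pt "0 0 -0.005" --pt "0 0 -0.005" --pt "0 0 0" --spin '[0,0,0]'

```text
time: 4.1
position: [471.3, -213.9, 35.5]
orientation: [0.812, -0.584, 0.0, -0.0]
contact_force: [1.4, -0.5, 2.4]
gripper_width: 0.001
```

Request:
arm_command --pt "0 0 -0.005" --pt "0 0 0" --pt "0 0 0" --spin '[0,0,0]'

```text
time: 4.47
position: [471.3, -213.9, 34.5]
orientation: [0.812, -0.584, 0.0, -0.0]
contact_force: [1.7, -0.1, 3.1]
gripper_width: -0.003
```

Run:
```python
from h import *
s=arm.state();print(s['time'],s['position'],s['contact_force'],s['wrist_torque'])
```

```text
4.475 [ 471.26661986 -213.87077028   34.50885261] [ 1.65917023 -0.14648517  3.10722547] [-0.02050825 -0.13840111  0.0410265 ]
```

Request:
arm_command --pt "0 0 -0.003" --pt "0 0 0" --pt "0 0 0" --spin '[0,0,0]'

```text
time: 4.85
position: [471.3, -213.9, 34.1]
orientation: [0.812, -0.584, 0.0, -0.0]
contact_force: [0.0, 0.1, 4.4]
gripper_width: 0.0
```

The force is 4.4 N, between 3 and 9 N, and z is 34.1 mm, so this is the first click. I'll hold here for over a second.

Request:
arm_command --pt "0 0 0" --pt "0 0 0" --pt "0 0 0" --pt "0 0 0" --pt "0 0 0" --pt "0 0 0" --pt "0 0 0" --pt "0 0 0" --pt "0 0 0" --pt "0 0 0" --spin '[0,0,0,0,0,0,0,0,0,0]'

```text
time: 6.1
position: [471.3, -213.9, 34.0]
orientation: [0.812, -0.584, 0.0, -0.0]
contact_force: [1.1, -0.4, 4.2]
gripper_width: 0.002
```

Request:
arm_command --pt "0 0 -0.01" --pt "0 0 -0.01" --pt "0 0 -0.01" --pt "0 0 0" --pt "0 0 0" --spin '[0,0,0,0,0]'

```text
time: 6.72
position: [471.4, -213.9, 29.7]
orientation: [0.812, -0.584, 0.001, 0.0]
contact_force: [-2.0, 2.1, 12.7]
gripper_width: 0.002
```

The hold was steady at 4.2 N. The cap is now about 4.3 mm into the second stage at 12.7 N, so I'll push on to the hard stop.

Request:
arm_command --pt "0 0 -0.01" --pt "0 0 -0.005" --pt "0 0 0" --pt "0 0 0" --spin '[0,0,0,0]'

```text
time: 7.22
position: [471.5, -214.0, 27.7]
orientation: [0.812, -0.584, 0.001, 0.0]
contact_force: [-4.1, 1.8, 15.6]
gripper_width: -0.005
```

The cap is at the hard stop (z 27.7 mm, 15.6 N). I'll release it and rise clear.

Request:
arm_command --pt "0 0 0.05" --pt "0 0 0.1" --pt "0 0 0.2" --pt "0 0 0.2" --pt "0 0 0.2" --pt "0 0 0" --pt "0 0 0" --pt "0 0 0" --spin '[0,0,0,0,0,0,0,0]'

```text
time: 8.22
position: [469.8, -213.0, 172.3]
orientation: [0.812, -0.584, -0.002, 0.0]
contact_force: [0.0, 0.1, 0.4]
gripper_width: -0.001
```

Run:
```python
from h import *
im=arm.get_image("scene");f=im['frame'];cv2.imwrite("pics/end.png",cv2.resize(f[100:250,120:440],(800,375)))
f0=cv2.imread("pics/scene0.png")
print(cv2.absdiff(f,f0)[160:200,200:250].max(), cv2.absdiff(f,f0)[200:250,360:415].max())
s=arm.state();print(s['time'],s['position'],s['contact_force'],s['dq'].round(3))
```

```text
27 14
8.275 [ 469.87034001 -213.00908122  172.48448174] [-0.47698568  0.13372549 -0.90471225] [-0.001 -0.003  0.006 -0.001  0.002 -0.001]
```

View pics/end.png

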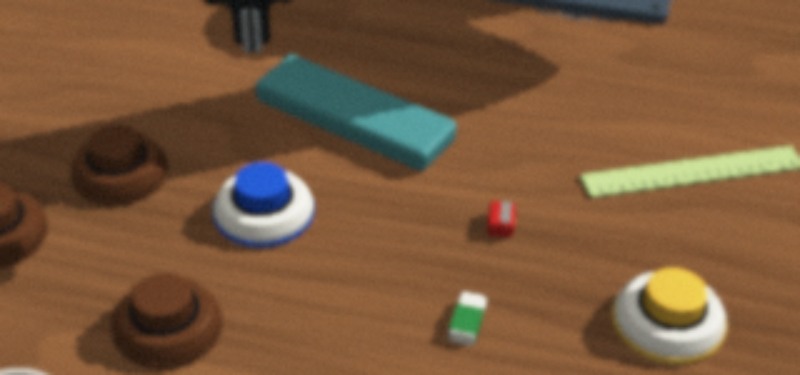

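The blue cap (about (263,187) in the crop) and the yellow cap (about (675,295)) are both up, and the gripper is well clear. Handing in.

```bash
python3 -c "
from cell import arm
print(arm.finish_job())"
```

```text
the job is handed in; nothing more can be done
None
```

I pressed the blue-capped release with the shut fingertips and handed the job in; it reports no verdict. The arm cannot read the cap's joints, so these checks rest on fingertip height, force and pictures:

- **First click:** I held the cap there for about 1.25 s, at a fingertip height of 34 mm and 4.2–4.4 N.
- **Full press:** I pushed it to the hard stop, at 27.7 mm and about 15.6 N, then rose clear to 172 mm.
- **End state:** The last picture shows both the blue and yellow caps up, and the force reading is back to noise level. The yellow switch was never approached. The job took about 8.3 s of the 32 s allowed.

The only disagreement was in locating the cap: the top and scene cameras differed by about 5 mm in x, small next to the 46 mm cap. No check failed.

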